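Clamp the hole-punch head in the bench vise

TASK

Lift the yellow hole-punch head out of the white organiser, set it down (the black pad is free) so that you can take it the other way round, and stand it upright on the bed of the blue vise between the jaws with its 44 mm thickness across them, then let go of it. Turn the vise crank clockwise until the jaw grips it firmly, about half a turn past the point where the head is touched on both sides, without crushing it. Do not shift or knock over the mug, stapler, tape dispenser, spray can, pen cup or marker tray that stand about.

Things in the scene. Friction and masses are not known exactly. Their poses are not given: they have to be found in the camera images.
- punch_head: the workpiece: yellow upright block with a blue band and two dark discs on top, 44 mm (its x) by 66 mm (its y) by 70 mm high (its z), about 0.5 kg; origin at the centre of its underside. The same either way round. It starts standing upright in the organiser
- organiser: white open-topped box fixed to the table, outside 138 mm (x) by 84 mm (y) by 68 mm high, walls and floor 4 mm; origin at the centre of its underside. The punch head stands in it with its 66 mm width across the box's 76 mm inner width, so that fingers only fit on its two 44 mm-apart faces, along the box's x
- pad: black rubber pad fixed to the table, 96 by 96 by 3 mm, always free of other things; origin at the centre of its underside
- vise: blue vise fixed to the table; origin at the centre of its underside, screw along its y, crank at its -y end. Foot 80 (x) by 190 (y) by 22 mm high; above it a bed 46 mm wide, its top at z = 70 mm; both jaws are 46 mm wide (x), tops at z = 134 mm. Fixed jaw face at y = +60 mm, looking to -y; a fixed screw bracket from y = -95 to -77 mm, top at z = 124 mm
- bed (a point): point on the top of the vise's bed, vise frame x = 0, y = 30 mm, z = 70 mm; axes as the vise's. With the punch head clamped, its origin lies at y = +8 mm from here
- jaw: steel plate of the sliding jaw, carried on springs (14 N per mm, giving up to 9 mm) by a blue block on the screw; its frame is the vise's when the gap is 62 mm; closes to vise +y. At the start the gap is 9 to 17 mm wider than the head's 44 mm: no room for fingers there, but they fit on the head's two faces that stand out 10 mm beyond the jaws either side (vise x)
- jaw_face (a point): centre of the sliding jaw's face that looks to the fixed jaw (+y), 2 mm under the jaw's top
- crank (a joint): crank angle in rad, 0 = arm straight up, growing clockwise seen from the crank end. Gap between jaws = 62 mm - 10 mm x angle / (2 pi); the 44 mm head is touched on both sides at 11.3 rad, past that the sprung jaw gives 140 N a turn. Starts at 0.6 to 5.6. Screw axis 100 mm above the table at vise x = 0; the crank moves along +y with the jaw; 5 to 8 N turns it
- crank_grip (a point): middle of the outer part of the crank's red free-spinning handle, 50 mm from the screw axis (at the start of closing vise y about -195 mm), where it is to be gripped; the handle is 18 mm thick and 74 mm long, parallel to the vise's y, from 46 mm on the crank side of this point to 28 mm on the free side. At its lowest it is 50 mm above the table
- mug: white mug, 76 mm wide, 85 mm high, handle on its +y; bystander, origin under its centre
- stapler: blue and black stapler, 100 by 34 by 52 mm; bystander, origin under its centre
- tape: grey and green tape dispenser, 120 by 50 by 82 mm; bystander, origin under its centre
- spray: blue spray can, 52 mm wide, 170 mm high; bystander, origin under its centre
- pen_cup: black pen cup, 72 mm wide, 141 mm high with pens; bystander, origin under its centre
- marker_tray: black tray of red and white markers, 120 by 70 by 30 mm; bystander, origin under its centre

How it is judged:
By the outcome, as a careful person would: the job done as asked, in the order asked, and still so for the second after the job is handed in, with the robot touching nothing.
It also fails if it takes over 72 s, if anything falls off the work surface, if the arm or the gripper's body presses on something with over 40 N, if the wrist force passes 120 N, or if a joint passes its speed limit or range.

ROBOT

A 6-joint arm with a two-finger parallel gripper is mounted at the origin on the work surface. World frame = base frame: x ahead of the robot, y to its left, z up, the work surface at z = 0. Lengths are in m, angles in degrees, forces in N, time in s.
With the tool pointing down it reaches from about 0.35 to 0.875 m from the base axis. Payload 4.2 kg.
Tool frame: the origin (TCP) lies on the centre line of the jaws, within the pads' length; the fingertips stand r.tip_extent ahead of it and the grasp point (between the pads) lies 11 mm behind it (r.tip_extent is the distance from the TCP to the fingertips, in m); z points along the fingers, y is the line along which they close (so a half turn about z gives the same grasp; the last joint's range is limited). The gripper opens to 87 mm and grips with 3 to 60 N. Pads are 19 mm wide; open, the fingers measure 117 mm over their backs; the gripper's body (75 mm by 190 mm) begins 51 mm behind the grasp point.
Start: joints at [-49.412, 22.042, 0.453, 0, -68.411, -14.817], TCP at [0.272, -0.563, 0.231] pointing down, gripper open.
Joint ranges: [-179.83, 179.83], [-69.29, 118.12], [-61.27, 80.66], [-181.25, 117.63], [-171.15, -9.14], [-177.46, 177.46]. Speed limits (degrees/s): [159.86, 159.86, 180, 180, 180, 180].

INTERFACE

Orientations are given as a 3x3 rotation matrix whose columns are the frame's x, y, z axes.
In Python, from station import r gives the robot as it stands.
- The arm moves only by the shell command python3 -m jog 'ROWS'. ROWS is text: rows parted by semicolons, each of 5 numbers parted by spaces: the opening, from 0 (shut) to 1 (fully open), then the shift along the world's x, y, z in mm, then the turn about the world's z in degrees. In form: hand dx dy dz roll; .... A call has 1 to 5 rows; each row shifts and turns the commanded pose from where the row before left it; what a row does not reach is not made up. A row lasts 1/8 s, in which the tool goes at most 62.5 mm and 10.7 degrees, less where a joint would pass 70% of its speed; a pose out of reach is approached as far as the arm can. A call is refused whole if a number of a shift passes 62.5 or a number of a turn 10.7, either way. A call with a gripper value outside its range is refused whole. The fingers move at their own pace and stop on an object; the grip force is fixed at half the most. Time passes only in rows, so rows that do not move let the fingers close. It gives the time, the measured TCP pose, the force, the opening and the grip force at its end, in the units of the state.
- r.sense(): the state, without advancing time (a new reading comes with each control period).
- r.capture(name): name is "scene" or "top" or "wrist"; returns a dict with "pixels" (420x560x3 uint8, red, green, blue), "fovy" (degrees; the focal length in pixels is half the picture's height over the tangent of half this angle, whatever the lens; pixels are square), "cx", "cy" (the principal point, pixels), "origin" and "orientation" of the camera in the world; the wrist camera has in their place "T_tool_cam" (4x4, takes a point from camera to tool coordinates, whose origin is the TCP and whose axes are the flange's). Camera axes: x right, y down, z forward; pixel columns grow to the right and rows downward; lengths in m; the calibration is good to about 2 mm. A picture is of the moment at which its call begins: read the wrist's pose just before it. There is no depth.
- r.finish_job(): hands the job in; it is judged then, once.
The state is a dict: "time_s": time; "joints": joint angles; "joint_velocities": joint speeds; "effort": joint torques, N m; "tcp_pos": TCP position; "ee_rot": TCP orientation; "wrist_force": force on the tool from outside, world axes, zero at the start; "moment": the same for the moment, N m; "gripper_width": opening from 0.0 (shut) to 1.0 (fully open); "gripper_force": force on a finger pad.
Only numpy, scipy, OpenCV 4.12 (cv2) and the standard library are available. Lean on these libraries where they do the work, as an engineer would, in place of code of your own. Each camera call takes 0.05 s, during which the arm holds its last target. There are 200 camera calls.

## Working session

There is one attempt and no reset: what is moved stays moved. The work goes in short steps, Python scripts to look and compute and a shell command to move; the robot and the scene stay as the last step left them, time stands still between calls to the robot, and variables do not carry over. Pictures are saved under pics/ and viewed, at most 10 in all, crops included, and the job is handed in when it is done.

```bash
ls; mkdir -p pics; cat > h.py <<'E'
import numpy as np, cv2
from station import r
def cam(name,png=None):
    s=r.sense(); c=r.capture(name); im=c['pixels']
    if name=='wrist':
        T=np.eye(4);T[:3,:3]=np.array(s['ee_rot']);T[:3,3]=s['tcp_pos'];T=T@np.array(c['T_tool_cam'])
        R,o=T[:3,:3],T[:3,3]
    else: R,o=np.array(c['orientation']),np.array(c['origin'])
    f=im.shape[0]/2/np.tan(np.radians(c['fovy'])/2)
    d=dict(R=R,o=o,f=f,cx=c['cx'],cy=c['cy'],im=im)
    if png: cv2.imwrite('pics/'+png+'.png',im[:,:,::-1]); np.savez('pics/'+png+'.npz',**d)
    return d
def load(p): return dict(np.load('pics/'+p+'.npz'))
def ray(d,u,v):
    a=d['R']@np.array([(u-d['cx'])/d['f'],(v-d['cy'])/d['f'],1]); return a/np.linalg.norm(a)
def atz(d,u,v,z):
    a=ray(d,u,v); return d['o']+a*(z-d['o'][2])/a[2]
def proj(d,p):
    q=d['R'].T@(np.array(p,float)-d['o']); return np.array([d['cx']+d['f']*q[0]/q[2],d['cy']+d['f']*q[1]/q[2]])
def tri(*obs):
    A=np.zeros((3,3));b=np.zeros(3)
    for d,u,v in obs:
        a=ray(d,u,v);P=np.eye(3)-np.outer(a,a);A+=P;b+=P@d['o']
    return np.linalg.solve(A,b)
E
python3 - <<'E'
from h import *
np.set_printoptions(precision=4,suppress=True)
for n in('scene','top','wrist'):
    d=cam(n,n+'0');print(n,d['o'],d['f'],d['cx'],d['cy']);print(d['R'])
print(r.tip_extent,r.sense())
a=cv2.imread('pics/scene0.png');
E
```

```text
pics
scene [1.416  0.8395 0.9898] 530.7302667142567 277.960226550713 216.30375848437137
[[-0.6866  0.4171 -0.5955]
 [ 0.727   0.401  -0.5574]
 [ 0.0063 -0.8156 -0.5785]]
top [ 0.3314 -0.0104  1.422 ] 525.6085304183183 277.85118920236727 202.19869506304508
[[ 0.0071 -0.9886  0.1505]
 [-0.9999 -0.0054  0.0118]
 [-0.0109 -0.1506 -0.9885]]
wrist [ 0.2043 -0.5949  0.3838] 343.0882403581938 275.1081043928623 209.90946338606963
[[-0.4348  0.8676  0.2413]
 [ 0.9005  0.418   0.1197]
 [ 0.003   0.2694 -0.963 ]]
0.008 {'time_s': 0.15, 'joints': array([-49.4106,  22.0806,   0.3998,  -0.0187, -68.4092, -14.8174]), 'joint_velocities': array([-0.1066, -0.1938,  0.3465, -0.0746,  0.0154,  0.0194]), 'effort': array([ -0.0001, -39.1053,  18.7587,   4.2223,   0.0124,  -0.0001]), 'tcp_pos': array([ 0.2716, -0.5625,  0.2297]), 'ee_rot': array([[-0.9006, -0.4347, -0.0008],
       [-0.4347,  0.9006,  0.0014],
       [ 0.0001,  0.0016, -1.    ]]), 'wrist_force': array([0.2761, 0.0078, 0.0211]), 'moment': array([-0.0022, -0.0261,  0.0232]), 'gripper_force': 0.0, 'gripper_width': 1.0015942606516988}
```

View pics/top0.png

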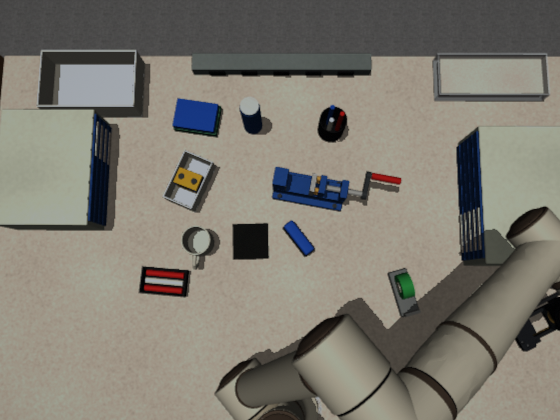

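View pics/scene0.png

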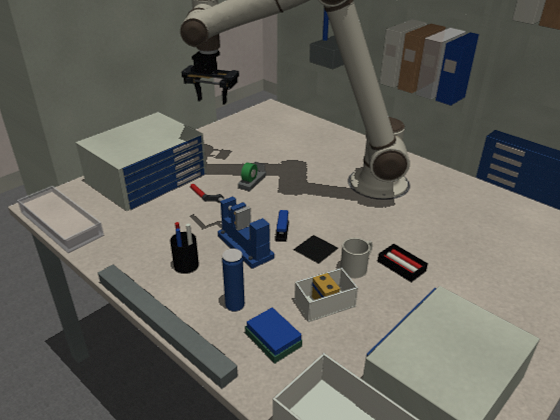

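Top view: head at about (187,180) in the organiser, vise (310,187), red handle (385,179), pad (251,241), mug (198,242), stapler (298,238). I'll zoom for corner pixels.

```bash
python3 - <<'E'
from h import *
a=cv2.imread('pics/top0.png')[145:265,150:410]
b=cv2.resize(a,None,fx=3,fy=3,interpolation=cv2.INTER_CUBIC)
s=cv2.imread('pics/scene0.png')[175:325,180:380]
cv2.imwrite('pics/topc.png',b);cv2.imwrite('pics/scenec.png',cv2.resize(s,None,fx=4,fy=4,interpolation=cv2.INTER_CUBIC))
E
```

```text
(no output)
```

View pics/topc.png

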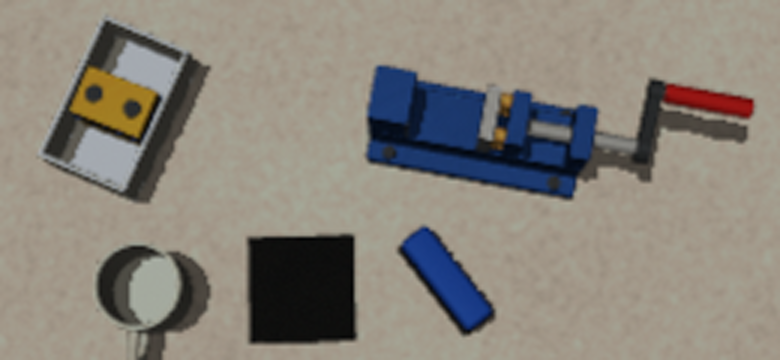

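View pics/scenec.png

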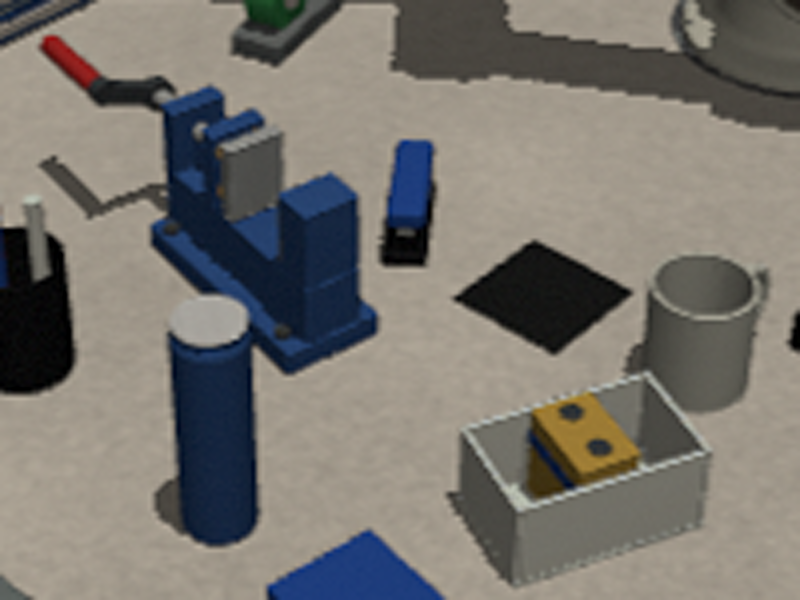

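Crops: head discs at (95,93),(132,109) in the top crop and (600,447),(571,412) in the scene crop. The fixed jaw is on the left, the sliding jaw around x=490 and the crank arm points towards +x. Now triangulating.

```bash
cat > m.py <<'E'
from h import *
np.set_printoptions(precision=4,suppress=True)
t,s=load('top0'),load('scene0')
T=lambda x,y:(t,(x+.5)/3-.5+150,(y+.5)/3-.5+145)
S=lambda x,y:(s,(x+.5)/4-.5+180,(y+.5)/4-.5+175)
P={}
for n,a,b in [('disc1',(95,93),(600,447)),('disc2',(132,109),(571,412)),('headc_a',(88,67),(637,459)),('headc_b',(160,91),(592,393)),
 ('headc_d',(70,115),(577,479)),('org1',(107,18),(517,508)),('org2',(188,54),(463,430)),('org3',(126,192),(648,374)),('org4',(42,156),(709,452)),
 ('handle_end',(752,107),(46,40)),('handle_in',(664,94),(97,88)),('fj_a',(378,67),(287,197)),('fj_b',(416,73),(0,0)),
 ('fjtop_nearR',(370,117),(358,190)),('fjtop_far',(410,125),(330,175)),('brk1',(596,108),(166,101)),('brk2',(591,157),(221,88)),('jawtopR',(498,85),(221,146)),('jawtopL',(487,138),(282,128))]:
    if b==(0,0): continue
    p=tri(T(*a),S(*b)); e=np.hypot(*(proj(t,p)-T(*a)[1:])),np.hypot(*(proj(s,p)-S(*b)[1:])); P[n]=p; print(n,p,np.round(e,1))
for n,q in [('pad',[(249,237),(353,235),(356,341),(249,343)])]:
    print(n,np.mean([atz(*T(*x),.003) for x in q],0),[atz(*T(*x),.003)[:2] for x in q])
a=P['disc2']-P['disc1'];print('head y dir',np.degrees(np.arctan2(a[1],a[0])))
# foot bottom-side edge holes direction
E
python3 m.py
```

```text
disc1 [0.6052 0.2597 0.074 ] [0.3 0.3]
disc2 [0.5917 0.2262 0.0737] [0.1 0.1]
headc_a [0.6169 0.2773 0.0845] [6.4 6.7]
headc_b [0.5929 0.2168 0.0872] [7.9 8. ]
headc_d [0.6033 0.269  0.0505] [7.9 8.2]
org1 [0.6751 0.2524 0.0655] [0. 0.]
org2 [0.6435 0.18   0.0632] [0.1 0.1]
org3 [0.5193 0.2318 0.064 ] [0.4 0.4]
org4 [0.5512 0.3061 0.0632] [0.1 0.1]
handle_end [ 0.5868 -0.3022  0.1237] [0.3 0.2]
handle_in [ 0.5983 -0.2296  0.1182] [0.1 0.1]
fj_a [0.6189 0.0056 0.1461] [2.9 2.7]
fjtop_nearR [0.5737 0.0177 0.1356] [0.1 0.1]
fjtop_far [ 0.5681 -0.0153  0.129 ] [0.3 0.2]
brk1 [ 0.5834 -0.1702  0.127 ] [0.4 0.4]
brk2 [ 0.5402 -0.1633  0.122 ] [1.9 1.6]
jawtopR [ 0.6018 -0.089   0.1349] [0.1 0. ]
jawtopL [ 0.5557 -0.0781  0.1332] [0.9 0.8]
pad [0.4413 0.0804 0.003 ] [array([0.4878, 0.1289]), array([0.4902, 0.0347]), array([0.3947, 0.0311]), array([0.3923, 0.127 ])]
head y dir -111.9156665675598
```

```bash
python3 -m jog '1 25 40 10 5;1 25 40 10 5;1 25 40 10 5;1 25 40 10 5;1 25 40 10 5'; python3 -m jog '1 25 40 10 5;1 25 40 10 5;1 25 40 10 5;1 25 40 10 5;1 25 40 10 5';python3 -m jog '1 25 40 10 5;1 25 40 10 0;1 0 0 0 0;1 0 0 0 0'
python3 -c "
from h import *
cam('wrist','w1')"; python3 -m jog '1 0 50 0 0;1 0 50 0 0;1 0 0 0 0;1 0 0 0 0'
python3 -c "
from h import *
cam('wrist','w2')
a=[cv2.imread('pics/w%d.png'%i) for i in (1,2)]
cv2.imwrite('pics/w12.png',cv2.resize(np.hstack(a),(800,300),interpolation=cv2.INTER_AREA))"
```

```text
time_s: 0.78
tcp_pos: [0.3972, -0.3613, 0.2806]
ee_rot: [[-0.63, -0.776, -0.0], [-0.776, 0.63, 0.0], [-0.0, 0.0, -1.0]]
wrist_force: [0.1, -0.6, 0.8]
gripper_width: 1.0
gripper_force: 0.0
time_s: 1.4
tcp_pos: [0.5222, -0.1613, 0.3307]
ee_rot: [[-0.243, -0.97, -0.0], [-0.97, 0.243, 0.0], [-0.0, 0.0, -1.0]]
wrist_force: [1.0, 0.4, -0.2]
gripper_width: 0.999
gripper_force: 0.0
time_s: 1.9
tcp_pos: [0.5713, -0.0829, 0.3499]
ee_rot: [[-0.16, -0.987, -0.001], [-0.987, 0.16, -0.0], [0.0, 0.001, -1.0]]
wrist_force: [-0.0, 0.2, -1.1]
gripper_width: 1.001
gripper_force: 0.0
time_s: 2.45
tcp_pos: [0.5713, 0.0162, 0.3506]
ee_rot: [[-0.161, -0.987, -0.0], [-0.987, 0.161, -0.0], [0.0, 0.0, -1.0]]
wrist_force: [-0.7, -0.5, 1.1]
gripper_width: 0.997
gripper_force: 0.0
```

View pics/w1.png

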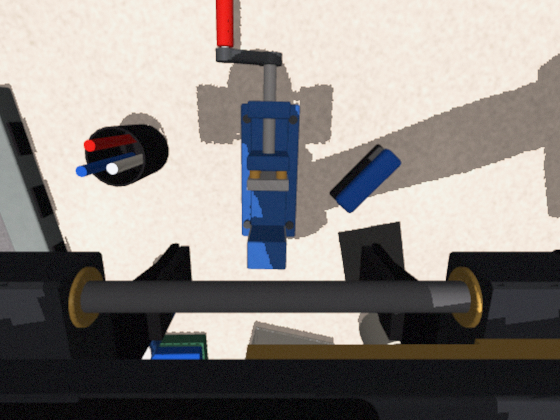

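View pics/w2.png

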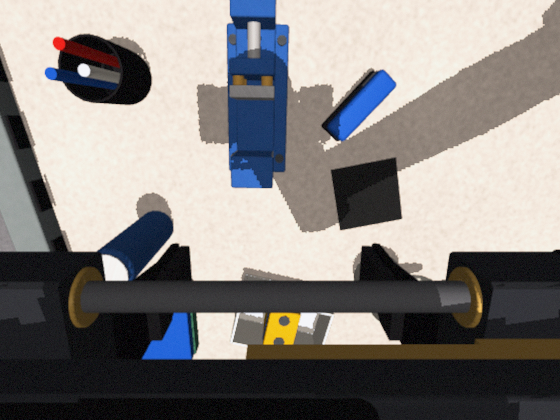

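Wrist views w1/w2 clearly show the vise: fixed-jaw top w1 (248–286, 231–268), w2 (232–273, 154–188); jaw-plate front edge w1 row ≈190, w2 row ≈97. The handle is at upper left in w1, (225,0–47). Fitting the vise pose.

```bash
cat > fit.py <<'E'
from m import *
from scipy.optimize import least_squares
w1,w2=load('w1'),load('w2')
W=lambda d:(lambda x,y:(d,x,y))
A,B=W(w1),W(w2)
J='j'
obs=[(A(248,231),(23,60,134)),(A(286,232),(-23,60,134)),(A(248,268),(23,95,134)),(A(286,268),(-23,95,134)),
(B(232,156),(23,60,134)),(B(274,153),(-23,60,134)),(B(232,187),(23,95,134)),(B(272,188),(-23,95,134)),
(A(248,190),(23,J,134)),(A(288,190),(-23,J,134)),(B(230,97),(23,J,134)),(B(274,97),(-23,J,134)),
(T(378,67),(23,95,134)),(T(416,73),(23,60,134)),(T(410,125),(-23,60,134)),(T(370,117),(-23,95,134)),(T(498,85),(23,J,134)),(T(487,138),(-23,J,134)),(T(596,108),(23,-95,124)),
(S(358,190),(-23,95,134)),(S(330,175),(-23,60,134)),(S(302,215),(23,95,134)),(S(221,146),(23,J,134)),(S(282,128),(-23,J,134)),(S(166,101),(23,-95,124)),(A(297,237),(-40,95,22)),(B(286,172),(-40,95,22)),(B(289,25),(-40,-95,22)),(B(229,25),(40,-95,22))]
def res(p,full=False):
    c,s=np.cos(p[2]),np.sin(p[2]);out=[]
    for (d,u,v),(x,y,z) in obs:
        if y==J:y=p[3]
        x,y,z=x/1e3,y/1e3,z/1e3+p[4]
        if isinstance(x,str):pass
        q=proj(d,[p[0]+c*x-s*y,p[1]+s*x+c*y,z]); out+=list((q-[u,v])/d['f']*500)
    return np.array(out)
f=least_squares(res,[.57,-.08,np.radians(-9),-5.,0],x_scale=[.01,.01,.01,10,.01],loss='soft_l1')
print('vise x,y,z',f.x[:2],f.x[4],'yaw',np.degrees(f.x[2]),'jaw y',f.x[3],'gap',60-f.x[3]);print(np.round(res(f.x).reshape(-1,2),1).tolist())
p=f.x;c,s=np.cos(p[2]),np.sin(p[2]);V=lambda x,y:np.array([p[0]+(c*x-s*y)/1e3,p[1]+(s*x+c*y)/1e3])
print('bed',V(0,30),'mid gap',V(0,(60+p[3])/2),'clamped',V(0,38))
for n in('handle_end','handle_in'):
    q=P[n][:2]-p[:2];print(n,1e3*(c*q[0]+s*q[1]),1e3*(-s*q[0]+c*q[1]),P[n][2]*1e3)
E
python3 fit.py | tail -6
python3 - <<'E'
from h import *
# head fits from w2: discs, and organiser
t,s,w=load('top0'),load('scene0'),load('w2')
print([atz(w,u,v,.074) for u,v in[(284,321),(279,342)]])
E
```

```text
head y dir -111.9156665675598
vise x,y,z [ 0.5788 -0.0763] -0.0037728461439942703 yaw -10.200068926592214 jaw y -0.5521897948482091 gap 60.55218979484821
[[-0.6, 13.4], [1.7, 12.8], [-0.4, -0.2], [0.6, 0.6], [-1.0, -0.9], [-0.5, 4.5], [-0.2, 0.0], [1.8, -0.5], [-1.0, -1.3], [1.0, -0.3], [0.4, -0.4], [0.8, 0.7], [-0.7, -0.3], [0.3, 0.2], [-1.0, 0.6], [-1.4, 0.7], [-3.1, 0.5], [-2.7, 0.6], [0.8, 0.3], [0.9, 1.9], [0.6, -0.3], [1.1, 1.5], [2.0, 2.3], [0.4, 1.4], [-1.3, 1.5], [-2.7, -1.1], [-0.8, -0.7], [0.1, -1.4], [-3.7, -3.1]]
bed [ 0.5841 -0.0468] mid gap [ 0.5841 -0.0471] clamped [ 0.5855 -0.0389]
handle_end 47.848964036221076 -220.91101163628977 123.65790627675858
handle_in 46.3037935472506 -147.36321208349983 118.17961833645143
[array([0.59158866, 0.22803741, 0.074     ]), array([0.60421214, 0.26152405, 0.074     ])]
```

```bash
python3 -m jog '.8 7 57 0 -3;.8 7 57 0 -3;.8 7 57 0 -3;.8 6 57 -30 -3;.8 0 0 -55 0'; python3 -m jog '.8 0 0 -55 0;.8 0 0 -55 0;.8 0 0 -30 0;.8 0 0 0 0;.8 0 0 0 0'
python3 - <<'E'
from h import *
d=cam('wrist','w3');cam('top','top3')
hsv=cv2.cvtColor(d['im'],cv2.COLOR_RGB2HSV)
m=cv2.inRange(hsv,(18,120,100),(34,255,255));m[345:]=0
s=r.sense();R=np.array(s['ee_rot']);n,l,st,c=cv2.connectedComponentsWithStats(m);i=1+np.argmax(st[1:,4]);print(st[i],c[i])
cv2.imwrite('pics/w3c.png',d['im'][:,:,::-1])
E
```

```text
time_s: 3.12
tcp_pos: [0.6002, 0.2459, 0.2668]
ee_rot: [[-0.36, -0.933, 0.005], [-0.933, 0.36, 0.003], [-0.004, -0.003, -1.0]]
wrist_force: [0.4, 0.9, -1.3]
gripper_width: 0.803
gripper_force: 0.0
time_s: 3.75
tcp_pos: [0.6, 0.2429, 0.1284]
ee_rot: [[-0.363, -0.932, 0.003], [-0.932, 0.363, 0.001], [-0.002, -0.002, -1.0]]
wrist_force: [0.1, 0.2, 0.8]
gripper_width: 0.798
gripper_force: 0.0
[ 241  183   70   97 5592] [275.82242489 230.38125894]
```

View pics/w3.png

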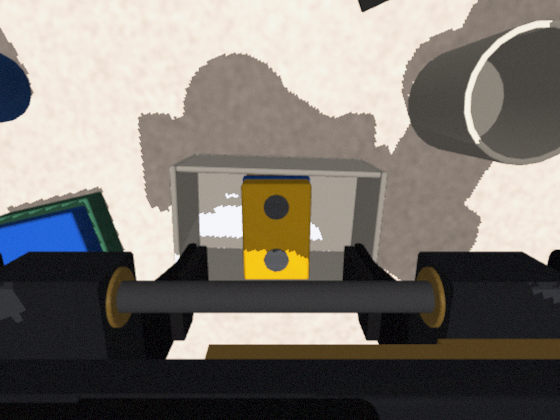

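The head is centred between the fingers and square to them; discs at (276,207) and (276,260).

```bash
python3 - <<'E'
from h import *
w=load('w3')
a,b=[atz(w,u,v,.074) for u,v in[(276,207),(276,260)]];print(a,b,(a+b)/2,r.sense()['tcp_pos'])
t,s=load('top0'),load('scene0');print('spray',atz(t,250,103,.17),'pen',atz(t,332,115,.1))
E
```

```text
[0.59229859 0.22699139 0.074     ] [0.60539605 0.26072459 0.074     ] [0.59884732 0.24385799 0.074     ] [0.5998884  0.24346763 0.12894491]
spray [0.77079951 0.07550129 0.17      ] pen [ 0.76348628 -0.13413422  0.1       ]
```

```bash
python3 -m jog '.8 0 0 -45 0;.8 0 0 -35 0;.8 0 0 -10 0;.8 0 0 0 0;0 0 0 0 0'; python3 -m jog '0 0 0 0 0;0 0 0 0 0;0 0 0 0 0;0 0 0 0 0'; python3 -m jog '0 0 0 10 0;0 0 0 30 0;0 0 0 40 0;0 0 0 40 0;0 0 0 0 0'
```

```text
time_s: 4.47
tcp_pos: [0.5998, 0.2441, 0.0387]
ee_rot: [[-0.362, -0.932, 0.003], [-0.932, 0.362, 0.002], [-0.003, -0.002, -1.0]]
wrist_force: [0.0, -1.3, -0.1]
gripper_width: 0.75
gripper_force: 0.0
time_s: 4.97
tcp_pos: [0.5992, 0.2435, 0.0374]
ee_rot: [[-0.362, -0.932, 0.001], [-0.932, 0.362, 0.001], [-0.001, -0.001, -1.0]]
wrist_force: [1.0, -1.0, 3.1]
gripper_width: 0.502
gripper_force: 30.0
time_s: 5.6
tcp_pos: [0.5997, 0.2442, 0.1596]
ee_rot: [[-0.362, -0.932, 0.005], [-0.932, 0.362, 0.004], [-0.005, -0.003, -1.0]]
wrist_force: [0.5, -0.1, -5.8]
gripper_width: 0.502
gripper_force: 30.0
```

```bash
python3 -m jog '0 -20 -20 0 -10;0 -20 -20 0 -10;0 -20 -20 0 -10;0 -20 -21 0 -10;0 -20 -20 0 -10'; python3 -m jog '0 -20 -21 0 -10;0 -20 -20 0 -10;0 -19 -21 0 -9;0 0 0 -30 0;0 0 0 -40 0'; python3 -m jog '0 0 0 -30 0;0 0 0 -15 0;0 0 0 -5 0;0 0 0 0 0;0 0 0 0 0'
```

```text
time_s: 6.22
tcp_pos: [0.4958, 0.1408, 0.1539]
ee_rot: [[-0.949, -0.315, -0.005], [-0.315, 0.949, -0.002], [0.006, -0.0, -1.0]]
wrist_force: [-0.1, -1.0, -3.8]
gripper_width: 0.502
gripper_force: 30.0
time_s: 6.85
tcp_pos: [0.4385, 0.0798, 0.0852]
ee_rot: [[-0.984, 0.179, -0.0], [0.179, 0.984, 0.001], [0.0, 0.001, -1.0]]
wrist_force: [0.7, 0.1, -5.3]
gripper_width: 0.504
gripper_force: 30.0
time_s: 7.48
tcp_pos: [0.4365, 0.0787, 0.0362]
ee_rot: [[-0.984, 0.178, -0.006], [0.178, 0.984, -0.003], [0.005, -0.004, -1.0]]
wrist_force: [-4.7, -1.2, 5.5]
gripper_width: 0.507
gripper_force: 30.0
```

```bash
python3 -m jog '.8 0 0 0 0;.8 0 0 0 0;.8 0 0 0 0;.8 0 0 20 0;1 0 0 40 0'; python3 -m jog '1 0 0 40 10;1 0 0 20 10;1 0 0 0 10;1 0 0 0 10;1 0 0 0 10'; python3 -m jog '1 0 0 0 10;1 0 0 0 10;1 0 0 0 10;1 0 0 0 10;1 0 0 0 0'
python3 -m jog '1 0 0 0 0'
python3 - <<'E'
from h import *
cam('wrist','w4');cam('top','top4')
E
```

```text
time_s: 8.1
tcp_pos: [0.4387, 0.0798, 0.096]
ee_rot: [[-0.984, 0.178, -0.004], [0.178, 0.984, -0.002], [0.003, -0.003, -1.0]]
wrist_force: [2.1, 0.2, 0.4]
gripper_width: 0.847
gripper_force: 0.0
time_s: 8.72
tcp_pos: [0.4396, 0.0803, 0.1567]
ee_rot: [[-0.765, -0.644, 0.0], [-0.644, 0.765, 0.0], [-0.001, -0.0, -1.0]]
wrist_force: [0.3, 0.2, -0.5]
gripper_width: 1.0
gripper_force: 0.0
time_s: 9.35
tcp_pos: [0.4396, 0.0803, 0.1565]
ee_rot: [[-0.18, -0.984, 0.0], [-0.984, 0.18, 0.0], [-0.0, -0.0, -1.0]]
wrist_force: [-1.0, 0.0, -0.8]
gripper_width: 0.997
gripper_force: 0.0
time_s: 9.48
tcp_pos: [0.4395, 0.0803, 0.1565]
ee_rot: [[-0.18, -0.984, -0.0], [-0.984, 0.18, 0.0], [-0.0, 0.0, -1.0]]
wrist_force: [-0.0, -0.4, -0.3]
gripper_width: 1.0
gripper_force: 0.0
```

View pics/w4.png

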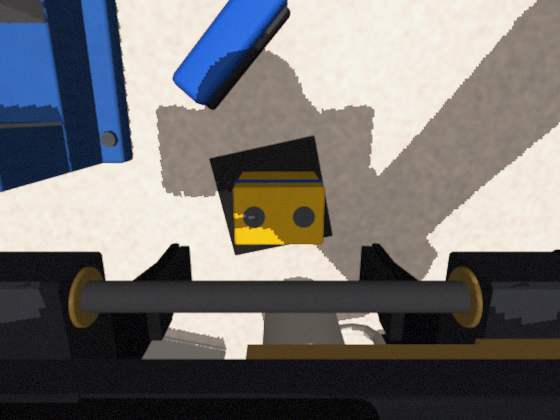

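The head stands on the pad, square to the fingers; discs at (254,217) and (304,217).

```bash
python3 - <<'E'
from h import *
w=load('w4')
a,b=[atz(w,u,v,.073) for u,v in[(254,217),(304,217)]];print(a,b,(a+b)/2,r.sense()['tcp_pos'],np.degrees(np.arctan2(*(a-b)[1::-1])))
E
```

```text
[0.45311896 0.07566077 0.073     ] [0.41751561 0.08218532 0.073     ] [0.43531729 0.07892305 0.073     ] [0.43955015 0.08028399 0.15654637] -10.384593919800494
```

```bash
python3 -m jog '1 -4 -1 -45 0;1 0 0 -45 0;1 0 0 -20 0;1 0 0 -9 0;1 0 0 0 0'; python3 -m jog '0 0 0 0 0;0 0 0 0 0;0 0 0 0 0;0 0 0 0 0'; python3 -m jog '0 0 0 10 0;0 0 0 40 0;0 0 0 50 0;0 0 0 55 0;0 0 0 15 0'
```

```text
time_s: 10.2
tcp_pos: [0.4357, 0.0793, 0.0375]
ee_rot: [[-0.178, -0.984, -0.0], [-0.984, 0.178, -0.0], [0.0, 0.0, -1.0]]
wrist_force: [-0.2, -0.0, 0.2]
gripper_width: 1.0
gripper_force: 0.0
time_s: 10.7
tcp_pos: [0.4364, 0.0796, 0.0383]
ee_rot: [[-0.177, -0.984, 0.002], [-0.984, 0.177, 0.001], [-0.001, -0.002, -1.0]]
wrist_force: [0.8, 0.0, 4.0]
gripper_width: 0.755
gripper_force: 30.0
time_s: 11.32
tcp_pos: [0.4361, 0.0797, 0.2109]
ee_rot: [[-0.178, -0.984, 0.005], [-0.984, 0.178, 0.003], [-0.004, -0.004, -1.0]]
wrist_force: [-0.2, -0.3, -6.4]
gripper_width: 0.754
gripper_force: 30.0
```

```bash
python3 -m jog '0 30 -25 0 0;0 30 -25 0 0;0 30 -26 0 0;0 30 -25 0 0;0 28 -25 0 0'; python3 -m jog '0 0 0 -20 0;0 0 0 0 0;0 0 0 0 0'
python3 - <<'E'
from h import *
cam('wrist','w5');cam('top','top5');cam('scene','scene5')
E
```

```text
time_s: 11.95
tcp_pos: [0.5828, -0.0475, 0.206]
ee_rot: [[-0.178, -0.984, -0.004], [-0.984, 0.178, 0.001], [0.0, 0.004, -1.0]]
wrist_force: [-0.5, 1.1, -5.5]
gripper_width: 0.759
gripper_force: 30.0
time_s: 12.32
tcp_pos: [0.583, -0.0466, 0.1876]
ee_rot: [[-0.177, -0.984, -0.001], [-0.984, 0.177, -0.0], [0.0, 0.001, -1.0]]
wrist_force: [-0.7, 0.9, -4.8]
gripper_width: 0.756
gripper_force: 30.0
```

View pics/w5.png

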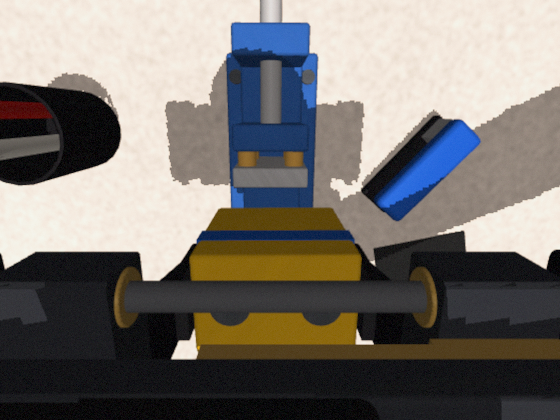

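The jaw's top front edge runs along row ≈187 (cols 233–308), and the head's bottom edge facing the jaw along row ≈208 (cols ≈210–340).

```bash
python3 - <<'E'
from h import *
d=load('w5');s=r.sense();tp=s['tcp_pos']
a=np.radians(-10.2);V=np.array([.5788,-.0763]);M=np.array([[np.cos(a),np.sin(a)],[-np.sin(a),np.cos(a)]])
f=lambda u,v,z:np.round(1e3*(M@(atz(d,u,v,z)[:2]-V)),1)
print('tcp',1e3*(M@(tp[:2]-V)))
print('jaw',f(233,187,.134),f(308,187,.134),'headbottom',f(210,208,.153),f(340,208,.153),'bracket',f(232,24,.124),f(309,24,.124))
g=cv2.cvtColor(d['im'],cv2.COLOR_RGB2GRAY)
print(g[160:216,270].tolist());print(d['im'][200:214,270].tolist());print(d['im'][177,225:318:1,0].tolist())
E
```

```text
tcp [-0.54428292 30.37752479]
jaw [23.8 -0.6] [-22.5  -0.5] headbottom [35.   7.7] [-39.2   7.7] bracket [ 22.5 -93.5] [-21.6 -93.6]
[74, 75, 75, 74, 77, 77, 76, 76, 97, 111, 113, 114, 113, 114, 116, 117, 116, 119, 117, 118, 117, 118, 117, 115, 112, 113, 105, 73, 53, 53, 55, 52, 56, 55, 55, 55, 55, 54, 53, 53, 51, 55, 54, 55, 52, 51, 56, 65, 70, 73, 64, 70, 69, 68, 69, 69]
[[26, 55, 100], [31, 57, 104], [30, 57, 102], [31, 58, 102], [25, 56, 101], [26, 55, 99], [32, 59, 104], [65, 64, 74], [90, 69, 25], [95, 73, 19], [87, 64, 0], [93, 70, 14], [91, 69, 7], [92, 69, 2]]
[138, 140, 139, 140, 113, 41, 28, 51, 94, 115, 117, 118, 118, 121, 120, 118, 119, 119, 119, 116, 117, 118, 122, 121, 120, 117, 117, 120, 119, 121, 120, 118, 119, 119, 118, 118, 118, 116, 115, 116, 112, 116, 121, 121, 119, 121, 120, 119, 118, 117, 118, 119, 119, 118, 121, 116, 120, 124, 122, 121, 120, 123, 123, 119, 120, 119, 119, 119, 119, 117, 117, 120, 119, 124, 123, 122, 125, 122, 119, 122, 121, 115, 87, 30, 30, 31, 24, 24, 58, 115, 148, 145, 144]
```

Measured: head is centred, with about 8 mm clear to each jaw. Descending.

```bash
python3 -m jog '0 0 0 -30 0;0 0 0 -25 0;0 0 0 -15 0;0 0 0 -7 0;0 0 0 0 0'; python3 -m jog '0 0 0 -3 0;0 0 0 -2 0;0 0 0 0 0;0 0 0 0 0'
```

```text
time_s: 13.1
tcp_pos: [0.5838, -0.0467, 0.1108]
ee_rot: [[-0.177, -0.984, 0.0], [-0.984, 0.177, -0.0], [0.0, -0.0, -1.0]]
wrist_force: [0.5, 0.0, -5.2]
gripper_width: 0.755
gripper_force: 30.0
time_s: 13.6
tcp_pos: [0.5837, -0.0468, 0.1058]
ee_rot: [[-0.178, -0.984, 0.0], [-0.984, 0.178, 0.0], [-0.0, -0.0, -1.0]]
wrist_force: [-0.1, -0.1, -4.2]
gripper_width: 0.755
gripper_force: 30.0
```

```bash
python3 -m jog '0 0 0 -1 0;0 0 0 0 0;0 0 0 0 0'; python3 -m jog '0 0 0 -1 0;0 0 0 0 0;0 0 0 0 0'
```

```text
time_s: 13.98
tcp_pos: [0.5838, -0.0467, 0.1054]
ee_rot: [[-0.177, -0.984, 0.001], [-0.984, 0.177, -0.0], [-0.0, -0.001, -1.0]]
wrist_force: [-1.6, 0.1, 1.5]
gripper_width: 0.756
gripper_force: 30.0
time_s: 14.35
tcp_pos: [0.5838, -0.0468, 0.1053]
ee_rot: [[-0.177, -0.984, 0.001], [-0.984, 0.177, -0.0], [0.0, -0.001, -1.0]]
wrist_force: [-3.8, 0.5, 7.0]
gripper_width: 0.755
gripper_force: 30.0
```

```bash
python3 -m jog '1 0 0 0 0;1 0 0 0 0;1 0 0 0 0;1 0 0 20 0;1 0 0 40 0'; python3 -m jog '1 0 0 45 0;1 1 -45 20 0;1 1 -45 0 0;1 1 -45 0 0;1 1 -45 0 0'; python3 -m jog '1 1 -20 0 0;1 0 0 0 0;1 0 0 0 0'
cat > red.py <<'E'
from h import *
import sys
d=cam('wrist',sys.argv[1]);hsv=cv2.cvtColor(d['im'],cv2.COLOR_RGB2HSV)
m=cv2.inRange(hsv,(0,150,60),(6,255,255))|cv2.inRange(hsv,(174,150,60),(180,255,255))
n,l,st,c=cv2.connectedComponentsWithStats(m)
for i in range(1,n):
    if st[i,4]>150: 
        ys,xs=np.nonzero(l==i);y0,y1=ys.min(),ys.max();print(st[i],cv2.minAreaRect(np.c_[xs,ys].astype(np.float32)),'ends',xs[ys<y0+3].mean(),y0,xs[ys>y1-3].mean(),y1)
E
python3 red.py w6; python3 -m jog '1 0 -45 0 0;1 0 -45 0 0;1 0 0 0 0;1 0 0 0 0'; python3 red.py w7
python3 -c "
from h import *
a=[cv2.imread('pics/w%d.png'%i) for i in (6,7)]
cv2.imwrite('pics/w67.png',cv2.resize(np.hstack(a),(800,300),interpolation=cv2.INTER_AREA))"
```

```text
time_s: 14.98
tcp_pos: [0.5824, -0.0469, 0.1622]
ee_rot: [[-0.178, -0.984, -0.005], [-0.984, 0.178, -0.001], [0.001, 0.005, -1.0]]
wrist_force: [0.5, -0.0, -0.2]
gripper_width: 0.997
gripper_force: 0.0
time_s: 15.6
tcp_pos: [0.5876, -0.2281, 0.2285]
ee_rot: [[-0.177, -0.984, 0.0], [-0.984, 0.177, -0.0], [0.0, -0.0, -1.0]]
wrist_force: [0.7, 0.5, -0.7]
gripper_width: 1.0
gripper_force: 0.0
time_s: 15.98
tcp_pos: [0.5886, -0.2459, 0.2284]
ee_rot: [[-0.177, -0.984, -0.0], [-0.984, 0.177, 0.0], [-0.0, 0.0, -1.0]]
wrist_force: [0.1, 0.4, 1.1]
gripper_width: 1.003
gripper_force: 0.0
[ 254  139   23   96 2043] ((265.0, 186.5), (95.0, 22.0), 90.0) ends 265.17543859649123 139 265.10526315789474 234
time_s: 16.52
tcp_pos: [0.5887, -0.3356, 0.2285]
ee_rot: [[-0.177, -0.984, -0.0], [-0.984, 0.177, 0.0], [-0.0, 0.0, -1.0]]
wrist_force: [0.2, 0.9, -1.0]
gripper_width: 0.998
gripper_force: 0.0
[275 247  21  34 662] ((285.0, 263.5), (33.0, 20.0), 90.0) ends 284.4583333333333 247 284.5 280
[275 313  20  20 352] ((284.5, 322.5), (19.0, 19.0), 90.0) ends 284.33898305084745 313 284.48 332
```

View pics/w67.png

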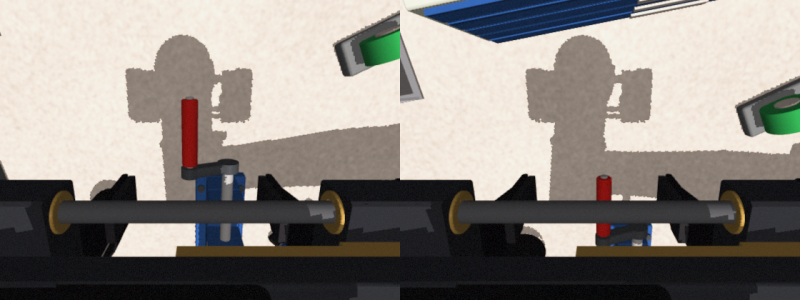

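Handle seen red: w6 (265, 139–234), w7 (284.5, 247–332). The crank arm is to its right, at the far end.

```bash
cat > hn.py <<'E'
from h import *
np.set_printoptions(precision=4,suppress=True)
a=np.radians(-10.2);V=np.array([.5788,-.0763]);M=np.array([[np.cos(a),np.sin(a)],[-np.sin(a),np.cos(a)]])
def vs(p): return np.r_[1e3*(M@(np.array(p)[:2]-V)),1e3*p[2]]
def wd(x,y): return V+M.T@np.array([x,y])/1e3
E
python3 - <<'E'
from hn import *
A,B=load('w6'),load('w7');t,s=load('top0'),load('scene0')
for n,p,q in(('free',(265,141),(284.5,249)),('in',(265,235),(284.5,333))):
    x=tri((A,*p),(B,*q));print(n,x,vs(x)); 
    for z in(.105,.115,.125):print(z,vs(atz(A,*p,z)),vs(atz(B,*q,z)))
print('width mm at depth',)
for z in (.11,.12,.13):
    print(z,[np.linalg.norm(atz(A,254-.5,190,z)-atz(A,276.5,190,z))*1e3,np.linalg.norm(atz(B,274.5,260,z)-atz(B,295.5,260,z))*1e3, (atz(A,265,140,z)-atz(A,265,235,z))[1]*1e3])
print('tcp',vs(r.sense()['tcp_pos']))
th=np.linspace(0.6,1.8,13)
for h in th:
    x,z=50*np.sin(h),100+50*np.cos(h)
    e=[]
    for (d,u,v) in((A,265,190),(B,284.5,265),):
        dx=vs(atz(d,u,v,z/1e3))[0]-x;e.append(dx)
    print(round(h,2),np.round(e,1),round(x,1),round(z,1))
E
```

```text
free [ 0.5857 -0.3002  0.1165] [  46.4853 -219.1126  116.5244]
0.105 [  46.5901 -218.2715  105.    ] [  46.3347 -214.3642  105.    ]
0.115 [  46.317  -219.0339  115.    ] [  46.647  -218.4494  115.    ]
0.125 [  46.044  -219.7963  125.    ] [  46.9593 -222.5346  125.    ]
in [ 0.5983 -0.2303  0.1304] [  46.4688 -148.1429  130.4003]
0.105 [  47.1786 -138.9569  105.    ] [  45.6503 -130.0437  105.    ]
0.115 [  46.8843 -142.5766  115.    ] [  45.9873 -137.1656  115.    ]
0.125 [  46.5901 -146.1962  125.    ] [  46.3242 -144.2876  125.    ]
width mm at depth
0.11 [np.float64(18.676832654429774), np.float64(18.083353149748422), np.float64(-77.30706186764819)]
0.12 [np.float64(17.991671123052644), np.float64(17.420160272225534), np.float64(-74.47104433322215)]
0.13 [np.float64(17.30650959167551), np.float64(16.756967394702766), np.float64(-71.63502679879608)]
tcp [  55.7402 -253.1937  228.7097]
0.6 [17.6 19.1] 28.2 141.3
0.7 [13.7 15.1] 32.2 138.2
0.8 [10.2 11.3] 35.9 134.8
0.9 [7.  7.9] 39.2 131.1
1.0 [4.2 4.8] 42.1 127.0
1.1 [1.8 2.2] 44.6 122.7
1.2 [-0.1  0. ] 46.6 118.1
1.3 [-1.5 -1.7] 48.2 113.4
1.4 [-2.5 -2.9] 49.3 108.5
1.5 [-2.9 -3.7] 49.9 103.5
1.6 [-2.9 -4. ] 50.0 98.5
1.7 [-2.4 -3.7] 49.6 93.6
1.8 [-1.3 -3. ] 48.7 88.6
```

Crank angle ≈ 1.2 rad (handle at vise x = 46.6, z = 118 mm), which agrees with the 60.5 mm gap. Gripping the handle.

```bash
python3 -m jog '.6 0 30 0 0;.6 1 30 -10 0;.6 0 0 -40 0;.6 0 0 -40 0;.6 0 0 -25 0'; python3 -m jog '.6 0 0 -7 0;.6 0 0 0 0;.6 0 0 0 0';python3 -c "
from hn import *
print(vs(r.sense()['tcp_pos']))"; python3 red.py w8
```

```text
time_s: 17.2
tcp_pos: [0.589, -0.2746, 0.112]
ee_rot: [[-0.175, -0.985, -0.002], [-0.985, 0.175, 0.001], [-0.0, 0.002, -1.0]]
wrist_force: [1.1, 0.8, -0.5]
gripper_width: 0.611
gripper_force: 0.0
time_s: 17.58
tcp_pos: [0.5906, -0.2767, 0.1083]
ee_rot: [[-0.177, -0.984, 0.003], [-0.984, 0.177, -0.001], [0.0, -0.003, -1.0]]
wrist_force: [1.0, -0.1, 0.8]
gripper_width: 0.603
gripper_force: 0.0
[  47.0878 -195.1881  108.3042]
[ 255  224   40   57 2032] ((274.5, 252.0), (56.0, 39.0), 90.0) ends 274.1363636363636 224 274.5 280
[ 257  313   36   31 1116] ((274.5, 328.0), (30.0, 35.0), 90.0) ends 274.5 313 274.5 343
```

```bash
python3 -m jog '0 0 0 0 0;0 0 0 0 0;0 0 0 0 0;0 0 0 0 0;0 0 0 0 0'; cat > rows.py <<'E'
from hn import *
import sys
t0,t1,n=map(float,sys.argv[1:4]);n=int(n)
th=np.linspace(t0,t1,n+1)
P=np.array([np.r_[wd(50*np.sin(t),10*t/2/np.pi)*1e3,100+50*np.cos(t)] for t in th]);P-=P[0]
D=np.diff(np.round(P),axis=0).astype(int)
for i in range(0,n,5):print(';'.join('0 %d %d %d 0'%tuple(d) for d in D[i:i+5]))
E
python3 rows.py 1.2 7.483 25
```

```text
time_s: 18.25
tcp_pos: [0.5908, -0.2771, 0.1068]
ee_rot: [[-0.177, -0.984, 0.003], [-0.984, 0.177, -0.001], [0.0, -0.003, -1.0]]
wrist_force: [3.0, -0.7, -2.2]
gripper_width: 0.193
gripper_force: 30.0
0 3 0 -12 0;0 0 0 -13 0;0 -3 1 -12 0;0 -6 2 -11 0;0 -8 2 -9 0
0 -11 2 -6 0;0 -11 2 -4 0;0 -13 3 -1 0;0 -12 3 2 0;0 -11 2 6 0
0 -9 2 8 0;0 -7 2 10 0;0 -5 1 12 0;0 -1 1 12 0;0 2 0 13 0
0 4 -1 11 0;0 8 -1 10 0;0 9 -1 8 0;0 12 -2 6 0;0 12 -1 2 0
0 12 -2 -1 0;0 12 -2 -4 0;0 10 -1 -7 0;0 9 -1 -9 0;0 6 -1 -11 0
```

```bash
python3 -m jog '0 3 0 -12 0;0 0 0 -13 0;0 -3 1 -12 0;0 -6 2 -11 0;0 -8 2 -9 0'
```

```text
time_s: 18.88
tcp_pos: [0.5772, -0.2724, 0.0485]
ee_rot: [[-0.177, -0.984, 0.004], [-0.984, 0.177, -0.002], [0.001, -0.004, -1.0]]
wrist_force: [4.6, -2.9, 1.1]
gripper_width: 0.192
gripper_force: 30.0
```

```bash
python3 -c "
from hn import *
print(vs(r.sense()['tcp_pos']),50*np.sin(1.2+5*.2513),100+50*np.cos(1.2+5*.2513)-11)"
```

```text
[  33.1222 -193.3213   48.4843] 31.637238075267536 50.28197878288662
```

Tracks the circle at low force. Completing the first turn.

```bash
python3 -m jog '0 -11 2 -6 0;0 -11 2 -4 0;0 -13 3 -1 0;0 -12 3 2 0;0 -11 2 6 0'|grep -E 'pos|force'
python3 -m jog '0 -9 2 8 0;0 -7 2 10 0;0 -5 1 12 0;0 -1 1 12 0;0 2 0 13 0'|grep -E 'pos|force'
python3 -m jog '0 4 -1 11 0;0 8 -1 10 0;0 9 -1 8 0;0 12 -2 6 0;0 12 -1 2 0'|grep -E 'pos|force'
python3 -m jog '0 12 -2 -1 0;0 12 -2 -4 0;0 10 -1 -7 0;0 9 -1 -9 0;0 6 -1 -11 0'|grep -E 'pos|force'
python3 -c "
from hn import *
print(vs(r.sense()['tcp_pos']))"; python3 rows.py 7.483 14.44 28
```

```text
tcp_pos: [0.5187, -0.2597, 0.0456]
wrist_force: [7.3, -0.2, -1.5]
gripper_force: 30.0
tcp_pos: [0.4987, -0.2539, 0.0999]
wrist_force: [8.5, -3.8, -8.6]
gripper_force: 30.0
tcp_pos: [0.5402, -0.2595, 0.1371]
wrist_force: [-4.2, -3.2, -9.7]
gripper_force: 30.0
tcp_pos: [0.5922, -0.2672, 0.1082]
wrist_force: [-5.5, 1.1, 1.1]
gripper_force: 30.0
[  47.0322 -185.488   108.2035]
0 3 0 -12 0;0 0 0 -12 0;0 -3 1 -12 0;0 -6 2 -11 0;0 -8 1 -9 0
0 -10 3 -7 0;0 -11 2 -4 0;0 -13 3 -1 0;0 -12 2 2 0;0 -11 3 5 0
0 -9 2 8 0;0 -7 2 10 0;0 -5 1 11 0;0 -2 1 12 0;0 1 0 13 0
0 4 -1 11 0;0 7 0 11 0;0 9 -2 8 0;0 11 -1 6 0;0 12 -2 3 0
0 12 -2 -1 0;0 12 -1 -3 0;0 11 -2 -6 0;0 9 -1 -8 0;0 6 -1 -11 0
0 4 0 -11 0;0 1 0 -13 0;0 -2 1 -12 0
```

```bash
python3 -m jog '0 3 0 -12 0;0 0 0 -12 0;0 -3 1 -12 0;0 -6 2 -11 0;0 -8 1 -9 0'|grep -E 'pos|force'
python3 -m jog '0 -10 3 -7 0;0 -11 2 -4 0;0 -13 3 -1 0;0 -12 2 2 0;0 -11 3 5 0'|grep -E 'pos|force'
python3 -m jog '0 -9 2 8 0;0 -7 2 10 0;0 -5 1 11 0;0 -2 1 12 0;0 1 0 13 0'|grep -E 'pos|force'
python3 -c "
from hn import *
p=vs(r.sense()['tcp_pos']);print(p,np.arctan2(p[0],p[2]+11-100)+4*np.pi)
cam('top','top8');cam('scene','scene8')"
```

```text
tcp_pos: [0.5815, -0.2633, 0.0508]
wrist_force: [7.2, 0.6, 0.4]
gripper_force: 30.0
tcp_pos: [0.5217, -0.25, 0.045]
wrist_force: [4.9, -3.9, -2.6]
gripper_force: 30.0
tcp_pos: [0.5004, -0.244, 0.0991]
wrist_force: [9.0, -4.7, -8.5]
gripper_force: 30.0
[ -47.4765 -178.9704   99.1237] 11.205663155714513
```

```bash
python3 -m jog '0 4 -1 11 0;0 7 0 11 0;0 9 -2 8 0;0 11 -1 6 0;0 12 -2 3 0'|grep -E 'pos|force'
python3 -m jog '0 12 -2 -1 0;0 12 -1 -3 0;0 11 -2 -6 0;0 9 -1 -8 0;0 6 -1 -11 0'|grep -E 'pos|force'
python3 -m jog '0 4 0 -11 0;0 1 0 -13 0;0 -2 1 -12 0;0 0 0 0 0;0 0 0 0 0'|grep -E 'pos|force'
python3 -c "
from hn import *
p=vs(r.sense()['tcp_pos']);print(p,np.arctan2(p[0],p[2]+11-100)+4*np.pi)"
```

```text
tcp_pos: [0.5382, -0.2492, 0.1363]
wrist_force: [-4.1, -1.9, -9.2]
gripper_force: 30.0
tcp_pos: [0.5922, -0.2572, 0.1116]
wrist_force: [-4.0, -0.7, 3.8]
gripper_force: 30.0
tcp_pos: [0.5968, -0.2567, 0.0736]
wrist_force: [1.6, -5.7, -1.9]
gripper_force: 30.0
[  49.6412 -174.3305   73.5803] 14.438340388844228
```

```bash
python3 -m jog '.6 0 0 0 0;.6 0 0 0 0;.6 0 0 0 0;.6 0 0 20 0;.6 0 0 40 0'|grep -E 'pos|force'
python3 -m jog '.6 0 0 50 0;.6 0 0 50 0;.6 0 0 40 0;.6 -5 30 0 0;.6 -5 40 0 0'|grep -E 'pos|force'
python3 -m jog '.6 -5 40 0 0;.6 0 0 0 0;.6 0 0 0 0;.6 0 0 0 0'|grep -E 'pos|force'
python3 - <<'E'
from hn import *
for n in('wrist','top','scene'):
    d=cam(n,n+'9');hsv=cv2.cvtColor(d['im'],cv2.COLOR_RGB2HSV)
    m=cv2.inRange(hsv,(15,110,70),(34,255,255))
    if n=='wrist':m[290:]=0
    k,l,st,c=cv2.connectedComponentsWithStats(m)
    for i in range(1,k):
        if st[i,4]>20:
            ys,xs=np.nonzero(l==i);r_=cv2.boxPoints(cv2.minAreaRect(np.c_[xs,ys].astype(np.float32)))
            print(n,st[i],c[i].round(1),[vs(atz(d,*q,.14)).round(1).tolist() for q in r_])
    if n=='wrist':
        u,v=proj(d,np.r_[wd(0,38),.140]).astype(int);print('px',u,v);print(d['im'][max(0,v-60):v+50:2,u-12].tolist())
# bystanders: frame difference top0 vs top9
t0,t9=load('top0'),load('top9');k=cv2.absdiff(t0['im'],t9['im']).max(2)
for n,(u,v) in dict(mug=(198,242),stapler=(298,238),spray=(251,115),pen=(332,123),tray=(164,281),tape=(404,290)).items():
    print(n,(k[v-22:v+22,u-24:u+24]>50).sum())
k=cv2.absdiff(load('scene0')['im'],load('scene9')['im']).max(2)
for n,(u,v) in dict(mug=(355,258),stapler=(282,225),spray=(233,280),pen=(185,248),tray=(402,262),tape=(252,177)).items():
    print(n,(k[v-20:v+20,u-15:u+15]>50).sum())
E
```

```text
tcp_pos: [0.5934, -0.255, 0.1321]
wrist_force: [0.0, -0.4, -0.3]
gripper_force: 0.0
tcp_pos: [0.5845, -0.1852, 0.274]
wrist_force: [0.4, 0.5, 0.1]
gripper_force: 0.0
tcp_pos: [0.5796, -0.1465, 0.2734]
wrist_force: [-0.6, 0.2, 0.6]
gripper_force: 0.0
wrist [311 261   9  16  98] [314.6 270. ] [[-20.5, -14.0, 140.0], [-27.8, -14.0, 140.0], [-28.3, 0.9, 140.0], [-20.9, 0.9, 140.0]]
wrist [257 262   7  15  74] [260.1 269.4] [[28.9, 0.7, 140.0], [27.4, -13.5, 140.0], [22.3, -12.9, 140.0], [23.8, 1.3, 140.0]]
wrist [144 268  13  22 126] [149.8 279.1] [[134.7, 13.7, 140.0], [125.7, -8.5, 140.0], [118.3, -5.7, 140.0], [127.2, 16.6, 140.0]]
wrist [394 268  13  22 121] [400.6 278.9] [[-96.3, -6.8, 140.0], [-101.2, -8.8, 140.0], [-110.7, 14.0, 140.0], [-105.8, 16.0, 140.0]]
px 287 311
[[23, 38, 66], [24, 41, 68], [24, 47, 84], [30, 57, 101], [25, 54, 98], [35, 61, 103], [28, 55, 99], [30, 59, 101], [31, 56, 101], [28, 56, 97], [114, 88, 50], [76, 72, 72], [74, 73, 69], [122, 119, 116], [121, 117, 117], [43, 42, 42], [38, 38, 37], [47, 48, 47], [49, 46, 51], [53, 52, 52], [55, 54, 57], [60, 56, 6
[... 416 characters left out ...]
 61, 32], [83, 64, 32], [82, 60, 28], [81, 61, 31], [43, 32, 18]]
top [295 167  12  26 159] [300.3 179.4] [[-31.7, 43.4, 140.0], [30.7, 42.6, 140.0], [30.3, 17.2, 140.0], [-32.2, 18.2, 140.0]]
scene [552  14   8  15  36] [556.5  22. ] [[-2418.8, -502.7, 140.0], [-2695.7, -623.2, 140.0], [-2656.1, -563.5, 140.0], [-2386.5, -448.9, 140.0]]
scene [238 208  28  19 220] [251.2 216.4] [[34.0, 18.5, 140.0], [-48.6, 14.3, 140.0], [-25.6, 74.3, 140.0], [53.7, 76.7, 140.0]]
scene [239 225  10  17  91] [244.1 233.4] [[55.3, 59.8, 140.0], [35.6, 74.1, 140.0], [74.6, 132.4, 140.0], [93.5, 118.7, 140.0]]
mug 0
stapler 1269
spray 734
pen 1141
tray 0
tape 181
mug 0
stapler 475
spray 0
pen 81
tray 0
tape 105
```

```bash
python3 -m jog '1 -25 -35 0 -5;1 -25 -35 0 -5;1 -25 -35 0 -5;1 -25 -35 0 -5;1 -25 -35 0 -5'|grep pos;python3 -m jog '1 -25 -35 0 -5;1 -25 -35 -10 -5;1 -25 -35 -10 -5;1 -25 -35 -10 -5;1 -25 -35 -10 -5'|grep pos;python3 -m jog '1 -25 -35 0 -4;1 -30 -30 0 0;1 0 0 0 0;1 0 0 0 0'
python3 - <<'E'
from hn import *
for n in('top','scene'):
    d=cam(n,n+'10');hsv=cv2.cvtColor(d['im'],cv2.COLOR_RGB2HSV)
    m=cv2.inRange(hsv,(15,110,70),(34,255,255))
    k,l,st,c=cv2.connectedComponentsWithStats(m)
    for i in range(1,k):
        if st[i,4]>20:
            ys,xs=np.nonzero(l==i);r_=cv2.boxPoints(cv2.minAreaRect(np.c_[xs,ys].astype(np.float32)))
            print(n,st[i],c[i].round(1),[vs(atz(d,*q,.14)).round(1).tolist() for q in r_])
    k=cv2.absdiff(load(n+'0')['im'],d['im']).max(2)
    P=dict(mug=(198,242),stapler=(298,238),spray=(251,115),pen=(332,123),tray=(164,281),tape=(404,290)) if n=='top' else dict(mug=(355,258),stapler=(282,225),spray=(233,280),pen=(185,248),tray=(402,262),tape=(252,177))
    for q,(u,v) in P.items(): print(n,q,(k[v-20:v+20,u-15:u+15]>50).sum())
print(r.sense()['time_s'])
E
```

```text
tcp_pos: [0.4535, -0.3222, 0.2736]
tcp_pos: [0.3283, -0.4972, 0.2332]
time_s: 28.88
tcp_pos: [0.2743, -0.5608, 0.2333]
ee_rot: [[-0.901, -0.434, -0.0], [-0.434, 0.901, 0.0], [-0.0, 0.0, -1.0]]
wrist_force: [-0.2, 0.4, 0.1]
gripper_width: 1.0
gripper_force: 0.0
top [285 166  22  28 411] [295.5 179.6] [[-33.9, 60.4, 140.0], [31.6, 59.7, 140.0], [30.7, 15.2, 140.0], [-34.7, 16.3, 140.0]]
top mug 0
top stapler 0
top spray 0
top pen 0
top tray 0
top tape 2
scene [238 208  28  19 232] [252.  215.7] [[31.8, 18.4, 140.0], [-48.6, 14.3, 140.0], [-25.6, 74.3, 140.0], [51.6, 76.6, 140.0]]
scene [246 230   4  12  34] [247.1 235.8] [[55.0, 89.3, 140.0], [48.1, 92.8, 140.0], [72.5, 133.9, 140.0], [79.2, 130.5, 140.0]]
scene mug 0
scene stapler 0
scene spray 0
scene pen 0
scene tray 0
scene tape 8
28.975
```

Head spans vise y ≈ 16–60 mm (against the fixed jaw), upright, and the bystanders haven't changed. One last check of the crank, then I hand it in.

```bash
python3 - <<'E'
from hn import *
ob=[]
for n in('top10','scene10'):
    d=load(n);hsv=cv2.cvtColor(d['im'],cv2.COLOR_RGB2HSV)
    m=cv2.inRange(hsv,(0,150,60),(6,255,255))|cv2.inRange(hsv,(174,150,60),(180,255,255))
    k,l,st,c=cv2.connectedComponentsWithStats(m)
    p=proj(d,np.r_[wd(47.6,-183),.086]) # handle middle
    i=1+np.argmin([np.hypot(*(c[j]-p)) if st[j,4]>15 else 1e9 for j in range(1,k)]);print(n,p,c[i],st[i,4]);ob.append((d,*c[i]))
x=vs(tri(*ob));th=np.arctan2(x[0],x[2]-100)+4*np.pi;print(x,th)
if abs(th-14.44)<.25: print(r.finish_job())
E
```

```text
top10 [382.7383 180.4156] [375.2191 178.5449] 178
scene10 [198.5283 200.3994] [200.6456 202.3418] 79
[  49.3005 -163.5579   89.6716] 14.343679824594318
the job is handed in; nothing more can be done
None
```

The punch head stands upright and released between the vise jaws. The crank is at about 14.4 rad (half a turn past contact), the bystanders look unmoved in the before/after images, and the job was handed in at about 29 s.

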